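Make up the leveller kit and hold the spring clip open on its card

ROBOT

A 6-joint arm with a two-finger parallel gripper is mounted at the origin on the work surface. World frame = base frame: x ahead of the robot, y to its left, z up, the work surface at z = 0. Lengths are in m, angles in rad, forces in N, time in s.
With the tool pointing down it reaches from about 0.35 to 0.775 m from the base axis. Payload 5.5 kg.
Tool frame: the origin (TCP) lies at the very end of the fingers, on their centre line; the grasp point (between the pads) lies 19 mm behind it; z points along the fingers, y is the line along which they close (so a half turn about z gives the same grasp; the last joint's range is limited). The gripper opens to 85 mm and grips with 20 to 120 N. Pads are 22 mm wide; open, the fingers measure 114 mm over their backs; the gripper's body (76 mm by 85 mm) begins 54 mm behind the grasp point. The pads swing forward as they close: fully open they stand 13 mm farther back than shut.
Start: joints at [1.172, 0.313, 0.046, 1.304, 0, 1.431], TCP at [0.147, 0.556, 0.231] pointing down, gripper open.
Joint ranges: [-2.76, 2.76], [-0.86, 1.69], [-1.03, 1.26], [-2.2, 2.34], [-1.47, 1.5], [-3.14, 3.14]. Speed limits (rad/s): [2.57, 2.57, 3.14, 3.14, 3.14, 3.14].

INTERFACE

Orientations are given as a unit quaternion [w, x, y, z].
In Python, from workcell import arm gives the robot as it stands.
- The arm moves only by the shell command python3 -m inch 'ROWS' [OPENING] [FORCE]. ROWS is JSON, a list of rows, each a list of 2 entries, a list of its own where there are three numbers: the shift along the tool's x, y, z in cm, then the turn about the tool's z in degrees. In form: [[[tx, ty, tz], yaw], ...]. A call has 1 to 12 rows; each row shifts and turns the commanded pose from where the row before left it, along the tool's axes as they then stand; what a row does not reach is not made up. A row lasts 1/10 s, in which the tool goes at most 50 mm and 8.59 degrees, less where a joint would pass 70% of its speed; a pose out of reach is approached as far as the arm can. A call with a gripper value outside its range is refused whole. OPENING is the finger opening in cm, from 0 to 8.54, set as the call begins (- or left out, the last holds). The fingers move at their own pace and stop on an object; FORCE is the grip in N (left out, the last holds). Time passes only in rows, so rows that do not move let the fingers close. It gives the time, the measured TCP pose, the force, the opening and the grip force at its end, in the units of the state.
- arm.observe(): the state, without advancing time (a new reading comes with each control period).
- arm.get_image(name): name is "scene" or "top"; returns the picture (420x560x3 uint8, red, green, blue); there is no depth.
- arm.get_calibration(name): a dict with "fx", "fy", "cx", "cy" (pixels), "k1" (the pictures are not rectified: a ray, as slopes to the right and down, at radius r is drawn at 1 + k1 r^2 times it, then the intrinsics apply), "rvec" (rotation vector, rad) and "tvec" (3), from world to camera coordinates, as OpenCV has them. Camera axes: x right, y down, z forward; pixel columns grow to the right and rows downward; lengths in m; the calibration is good to about 2 mm. A picture is of the moment at which its call begins. get_calibration takes no time and is no camera call.
- arm.sign_off(): hands the job in; it is judged then, once.
Trained networks look in the newest picture that a camera, given by its name, has taken for a name from the list of things; names that differ only in an ending like _2 or _b are one class to them, and where a whole thing is asked for, a point or a joint stands for the part that bears it (a point fixed in the world has none). Each returns a list of dicts, best first, with "conf" (0 to 1); they miss things now and then, are a little off and sometimes report something else, mostly with a low value. They report only what shows in the picture. A call takes as long as a camera call. They do not tell look-alikes from the thing itself.
- arm.look_for(camera, label): "bbox" ([left, top, width, height] as shares, 0 to 1, of the picture: columns of its width, rows of its height, round what is visible of it).
- arm.spot_point(camera, label): "point" ([row, column] as shares, 0 to 1, of the picture: columns of its width, rows of its height: a listed point, or the origin of a listed thing).
The state is a dict: "t": time; "joints": joint angles; "dq": joint speeds; "joint_torque": joint torques, N m; "tcp_pos": TCP position; "tool_rot": TCP orientation; "wrist_force": force on the tool from outside, world axes, zero at the start; "torque": the same for the moment, N m; "width": finger opening in m; "grip_force": force on a finger pad.
Only numpy, scipy, OpenCV 4.12 (cv2) and the standard library are available. Lean on these libraries where they do the work, as an engineer would, in place of code of your own. Each camera call takes 0.05 s, during which the arm holds its last target. There are 200 camera calls.

TASK

Make up the tile leveller kit: drop the two round yellow caps, one at a time, into the two round pockets of the beech kit block, one standing in each. Then pick up the steel spring clip by its two handles, squeeze it wide open and bring its gaping jaws down astride the middle of the job card's top edge, a jaw either side reaching about two centimetres down and touching neither the card nor the block, so that a delivery note can be slipped in; finish while still holding the clip like that, squeezed open in the gripper. Leave the two stepped yellow wedges and the sanding block where they are.

Things in the scene. Friction and masses are not known exactly. Their poses are not given: they have to be found in the camera images.
- kit_block: fixed beech block, 150 (x) x 130 (y) x 30 mm high, origin at the centre of its underside. Two round pockets in its top in a row along x, and a stiff white job card (fixed) standing upright: 110 mm long along x, 4 mm thick, its plane at y = +45 mm, its top edge 100 mm above the bench. Wooden posts beside the card's ends, 60 mm above the bench.
- pocket_near (a point): centre of the mouth of one pocket, at the level of the block's top (30 mm above the bench); at x = -35, y = -20 mm of the block. Pocket 30 mm in diameter, 15 mm deep.
- pocket_far (a point): the same for the other pocket, at x = +35, y = -20 mm of the block.
- card_edge (a point): middle of the card's top edge, 100 mm above the bench; its axes are the block's: x along the edge, y across the card's thickness, z up.
- cap_a: round yellow plastic leveller cap, upright cylinder 24 mm in diameter (ribs to 26 mm are only for show), 45 mm high with a bevelled top, about 25 g; stands on the bench, origin at the centre of its underside.
- cap_b: a second cap just like cap_a; either goes into either pocket.
- clip: steel spring clip, about 90 g, standing upright on its closed jaws, handles up. Origin midway between the jaw lips at their lower end when closed (on the bench at the start); x along the hinge pin and the lips (36 mm wide), y across from one handle to the other, z up. Hinge pin 45 mm above the origin.
- clip_mouth (a point): the same point and axes as the clip's origin, midway between the lips. Each lip is 8 mm thick and 12 mm high; the gap between them is 2 mm closed and about 28 mm fully open, the lips' lower ends then being about 4 mm above this point.
- clip_handles (a point): midway between the handle bars of the closed clip, 92 mm above its origin. Each handle ends in a round bar 8 mm thick, 40 mm long, parallel to the clip's x, centre 25 mm to the side along y (58 mm over both); pinch the bars along y. Squeezed fully they measure 28 mm over both and stand 97 mm above the origin.
- clip_jaw (a joint): opening angle of each half of the clip: 0 closed, 0.3 rad at its stop; both halves turn alike. The gap between the lips grows 9 mm per 0.1 rad, the width over the handles shrinks 10 mm per 0.1 rad. Spring: about 4 N on each handle to start, about 10 N at the stop; it closes again if the grip is slackened.
- wedge_a: bystander: stepped yellow wedge, 60 x 16 x 14 mm, lying between the caps.
- wedge_b: bystander: a second stepped yellow wedge.
- sanding_block: bystander: beech sanding block, 110 x 65 x 30 mm, left of the kit block.
Not all that is in view belongs to the job. What is shaped like the cap_b but turquoise is not meant.

How it is judged:
On the way, in this order (a step that is already met when the one before it is completed fails the run):
1. one cap stands in a pocket (((horizontal distance between cap_a and pocket_near below 0.006 m and z of cap_a in the frame of pocket_near below -0.011 m and angle between cap_a's own z axis and vertical below 0.12 rad) or (horizontal distance between cap_a and pocket_far below 0.006 m and z of cap_a in the frame of pocket_far below -0.011 m and angle between cap_a's own z axis and vertical below 0.12 rad) or (horizontal distance between cap_b and pocket_near below 0.006 m and z of cap_b in the frame of pocket_near below -0.011 m and angle between cap_b's own z axis and vertical below 0.12 rad) or (horizontal distance between cap_b and pocket_far below 0.006 m and z of cap_b in the frame of pocket_far below -0.011 m and angle between cap_b's own z axis and vertical below 0.12 rad))), for 0.2 s.
2. each pocket has its cap (((horizontal distance between cap_a and pocket_near below 0.006 m and z of cap_a in the frame of pocket_near below -0.011 m and angle between each of cap_a, cap_b's own z axis and vertical below 0.12 rad and horizontal distance between cap_b and pocket_far below 0.006 m and z of cap_b in the frame of pocket_far below -0.011 m) or (horizontal distance between cap_a and pocket_far below 0.006 m and z of cap_a in the frame of pocket_far below -0.011 m and angle between each of cap_a, cap_b's own z axis and vertical below 0.12 rad and horizontal distance between cap_b and pocket_near below 0.006 m and z of cap_b in the frame of pocket_near below -0.011 m))), for 0.2 s.
At the end, for the whole second after the job is handed in: A cap upright in each pocket (6 mm, 11 mm deep); the gripper holds the clip still, open 0.12 rad or more, upright and in line with the card (0.2 rad), its origin 10-36 mm below the card's edge, 10 mm from its plane, 25 mm from its middle, touching neither card nor block (0.5 N) (((horizontal distance between cap_a and pocket_near below 0.006 m and z of cap_a in the frame of pocket_near below -0.011 m and angle between each of cap_a, cap_b's own z axis and vertical below 0.12 rad and horizontal distance between cap_b and pocket_far below 0.006 m and z of cap_b in the frame of pocket_far below -0.011 m) or (horizontal distance between cap_a and pocket_far below 0.006 m and z of cap_a in the frame of pocket_far below -0.011 m and angle between each of cap_a, cap_b's own z axis and vertical below 0.12 rad and horizontal distance between cap_b and pocket_near below 0.006 m and z of cap_b in the frame of pocket_near below -0.011 m)) and value of joint clip_jaw above 0.12 rad and x of clip_mouth in the frame of card_edge between -0.025 and 0.025 m and y of clip_mouth in the frame of card_edge between -0.01 and 0.01 m and z of clip_mouth in the frame of card_edge between -0.036 and -0.01 m and angle between clip's own z axis and vertical below 0.2 rad and angle between the x axis of clip and the x axis of kit_block, either way round below 0.2 rad and contact force between clip and kit_block below 0.5 N and contact force between the fingers and clip above 2 N and linear speed of clip below 0.02 m/s); the arm keeps its last pose, push and grip.
It fails at once if a wedge or the sanding block is moved by more than 30 mm (distance of any of wedge_a, wedge_b, sanding_block from where it was at the start of the episode above 0.03 m).
It also fails if it takes over 64 s, if anything falls off the work surface, if the arm or the gripper's body presses on something with over 40 N, if the wrist force passes 120 N, or if a joint passes its speed limit or range.

## Working session

There is one attempt and no reset: what is moved stays moved. The work goes in short steps, Python scripts to look and compute and a shell command to move; the robot and the scene stay as the last step left them, time stands still between calls to the robot, and variables do not carry over. Pictures are saved under pics/ and viewed, at most 10 in all, crops included, and the job is handed in when it is done.

```bash
mkdir -p pics; ls
cat > h.py <<'E'
import numpy as np, cv2
from workcell import arm
def snap(c,fn):
    im=arm.get_image(c); cv2.imwrite('pics/'+fn,im[:,:,::-1]); return im
def cal(c):
    k=arm.get_calibration(c); R,_=cv2.Rodrigues(np.array(k['rvec'],float)); return k,R,np.array(k['tvec'],float)
def ray(c,u,v):
    k,R,t=cal(c); d=np.array([(u-k['cx'])/k['fx'],(v-k['cy'])/k['fy']]); s=d.copy()
    for _ in range(20): s=d/(1+k['k1']*(s@s))
    return -R.T@t, R.T@np.r_[s,1]
def at(c,u,v,z):
    o,d=ray(c,u,v); return o+d*(z-o[2])/d[2]
def px(c,p):
    k,R,t=cal(c); q=R@np.array(p,float)+t; s=q[:2]/q[2]; s=s*(1+k['k1']*(s@s)); return s*[k['fx'],k['fy']]+[k['cx'],k['cy']]
def spots(c,l,z,n=5):
    for r in arm.spot_point(c,l)[:n]:
        v,u=r['point'][0]*420,r['point'][1]*560
        print(c,l,round(r['conf'],2),'px',round(u),round(v),'xyz',at(c,u,v,z).round(4))
E
python3 - <<'E'
from h import *
s=arm.observe(); print(s['t'],s['tcp_pos'],s['tool_rot'],s['width'])
snap('scene','s0.png');snap('top','t0.png')
for c in('scene','top'):
    k,R,t=cal(c);print(c,(-R.T@t).round(3),k)
    for l,z in(('cap_a',0),('clip',0),('clip_handles',.092),('pocket_near',.03),('pocket_far',.03),('card_edge',.1),('kit_block',0),('wedge_a',0),('sanding_block',0)): spots(c,l,z)
E
```

```text
pics
0.0 [0.14698854 0.55537014 0.23041277] [-2.30449348e-04  1.29068132e-01  9.91635322e-01 -8.67686170e-04] 0.08550224622361102
scene [ 1.174 -0.53   0.759] {'fx': 450.08406674741633, 'fy': 450.08406674741633, 'cx': 268.8893562660575, 'cy': 208.9263927023676, 'k1': -0.051698075550317635, 'rvec': array([ 2.07880062,  0.88392521, -0.46726624]), 'tvec': array([-0.40438896, -0.12198549,  1.43428854])}
scene cap_a 0.69 px 213 253 xyz [ 0.4667 -0.0761 -0.    ]
scene cap_a 0.61 px 247 294 xyz [ 0.6287 -0.1051 -0.    ]
scene cap_a 0.45 px 208 305 xyz [ 0.5938 -0.1873  0.    ]
scene clip 0.92 px 161 303 xyz [ 0.5149 -0.2589  0.    ]
scene clip_handles 0.73 px 150 276 xyz [ 0.5176 -0.2677  0.092 ]
scene clip_handles 0.53 px 220 272 xyz [ 0.6086 -0.1554  0.092 ]
scene pocket_near 0.95 px 295 219 xyz [0.5399 0.1394 0.03  ]
scene pocket_far 0.96 px 321 228 xyz [0.6137 0.1586 0.03  ]
scene pocket_far 0.33 px 161 303 xyz [ 0.5415 -0.2694  0.03  ]
scene card_edge 0.75 px 321 191 xyz [0.5685 0.2058 0.1   ]
scene card_edge 0.75 px 151 277 xyz [ 0.5271 -0.2712  0.1   ]
scene kit_block 0.8 px 315 229 
[... 753 characters left out ...]
092 ]
top pocket_near 0.9 px 241 223 xyz [0.5319 0.1445 0.03  ]
top pocket_far 0.69 px 233 196 xyz [0.6011 0.1614 0.03  ]
top card_edge 0.67 px 206 203 xyz [0.573  0.2168 0.1   ]
top card_edge 0.63 px 234 195 xyz [0.5859 0.1506 0.1   ]
top card_edge 0.44 px 232 209 xyz [0.5528 0.158  0.1   ]
top card_edge 0.2 px 242 221 xyz [0.5244 0.136  0.1   ]
top kit_block 0.68 px 339 215 xyz [ 0.5377 -0.1032  0.    ]
top kit_block 0.67 px 232 209 xyz [0.5739 0.1677 0.    ]
top wedge_a 0.74 px 365 161 xyz [ 0.6744 -0.1852  0.    ]
top wedge_a 0.72 px 327 241 xyz [ 0.4725 -0.0669  0.    ]
top wedge_a 0.52 px 339 219 xyz [ 0.5266 -0.1017  0.    ]
top sanding_block 0.72 px 148 255 xyz [0.4743 0.3844 0.    ]
```

Run:
```python
import cv2
a=cv2.imread('pics/s0.png')[160:360,110:380]; b=cv2.imread('pics/t0.png')[120:290,130:450]
cv2.imwrite('pics/a.png',cv2.resize(a,(800,592),interpolation=2)); cv2.imwrite('pics/b.png',cv2.resize(b,(800,425),interpolation=2))
```

```text
(no output)
```

View pics/a.png

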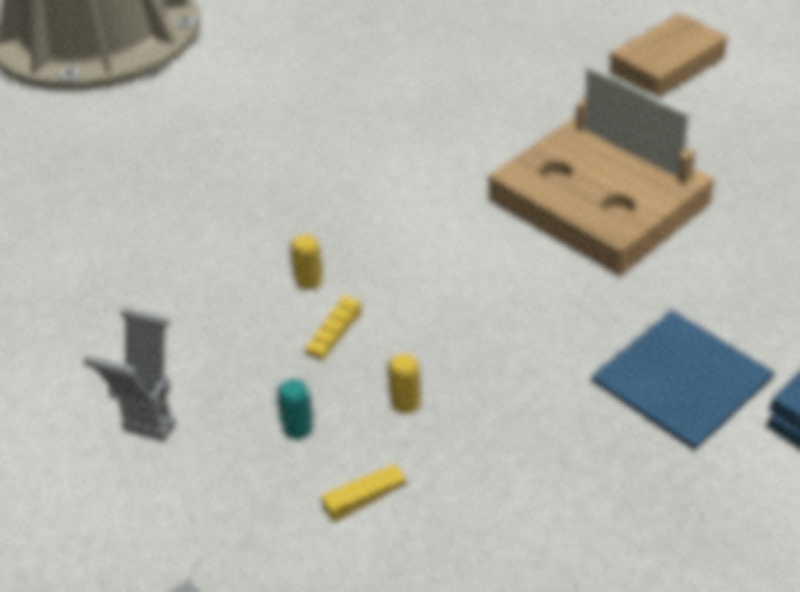

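View pics/b.png

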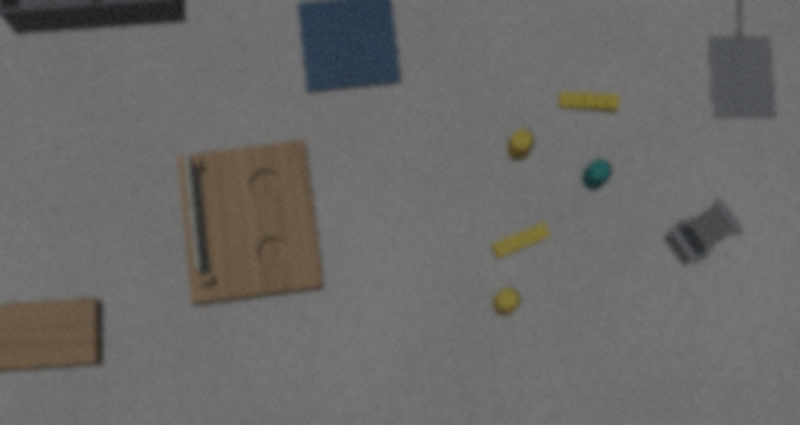

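The scene crop shows the yellow caps at full-image px (214,248) and (246,289), and the turquoise look-alike at (210,298), which I reject. It also shows wedges at (222,270) and (233,326), the clip at (153,285), the block at (313,222), and the sanding block at (335,178). In the top view the yellow caps are at (333,240) and (338,177), and turquoise is at (369,189).

Next I measure by colour and edge fitting, and take one close crop of the caps and clip.

```bash
cat >> h.py <<'E'
from scipy.optimize import minimize, least_squares
def gradim(im,s):
    g=cv2.GaussianBlur(im,(0,0),s).astype(np.float32); return np.sqrt(sum((cv2.Sobel(g,cv2.CV_32F,a,b)**2).sum(2) for a,b in((1,0),(0,1))))
def score(G,c,P):
    q=np.array([px(c,p) for p in P],np.float32); return cv2.remap(G,q[:,:1].copy(),q[:,1:].copy(),1).mean()/G.std()
def place(P,x): 
    c,s=np.cos(x[2]),np.sin(x[2]); return P@np.array([[c,s,0],[-s,c,0],[0,0,1]])+[x[0],x[1],0]
def seg(a,b,n=25): return np.linspace(a,b,n)
def fit(P,x0,cams,ims,sc=(.01,.01,.08)):
    x=np.array(x0,float)
    for s in(3,1.2):
        G={c:gradim(ims[c],s) for c in cams}
        f=lambda d:-sum(score(G[c],c,place(P,x+d*np.array(sc))) for c in cams)
        best=min((minimize(f,[0,0,0],method='Nelder-Mead',options=dict(initial_simplex=np.array(S,float),xatol=.005)) for S in([[0,0,0],[1,0,0],[0,1,0],[0,0,1]],[[0,0,0],[-1,0,0],[0,-1,0],[0,0,-1]])),key=lambda r:r.fun)
        x=x+best.x*sc
    return x,-best.fun
def tri(us):
    A=np.zeros((3,3));b=np.zeros(3)
    for c,u,v in us:
        o,d=ray(c,u,v);d/=np.linalg.norm(d);M=np.eye(3)-np.outer(d,d);A+=M;b+=M@o
    return np.linalg.solve(A,b)
E
python3 - <<'E'
from h import *
ims={c:cv2.imread(f'pics/{c[0]}0.png')[:,:,::-1].copy() for c in('scene','top')}
for c in ims:
    h=cv2.cvtColor(ims[c],cv2.COLOR_RGB2HSV); m=cv2.inRange(h,(20,110,60),(35,255,255))
    n,L,st,ce=cv2.connectedComponentsWithStats(m)
    for i in range(1,n):
        if st[i,4]>25: print(c,ce[i].round(1),st[i],at(c,*ce[i],.0225).round(4))
t=.03;b=[(-.075,-.065),(.075,-.065),(.075,.065),(-.075,.065)]
P=[seg((*b[i],t),(*b[(i+1)%4],t)) for i in range(4)]
P+=[seg((-.055,.045,.1),(.055,.045,.1)),seg((-.055,.043,.1),(-.055,.043,.06),8),seg((.055,.043,.1),(.055,.043,.06),8)]
a=np.linspace(0,6.283,24)
P+=[np.c_[px_+.015*np.cos(a),-.02+.015*np.sin(a),a*0+.03] for px_ in(-.035,.035)]
P=np.vstack(P)
for cs in(['scene'],['top'],['scene','top']):
    x,f=fit(P,(.575,.17,.2),cs,ims); print(cs,x.round(4),round(f,2),place(np.array([[-.035,-.02,.03],[.035,-.02,.03],[0,.045,.1]]),x).round(4).tolist())
s=cv2.resize(ims['scene'][250:320,130:260],(780,420),interpolation=cv2.INTER_CUBIC)
q=cv2.resize(ims['top'][185:235,385:435],(400,400),interpolation=cv2.INTER_CUBIC)
q=cv2.copyMakeBorder(q,0,0,0,0,0)
cv2.imwrite('pics/c1.png',s[:,:,::-1]);cv2.imwrite('pics/c2.png',q[:,:,::-1])
E
```

```text
scene [213.  247.9] [209 240   9  17 127] [ 0.4733 -0.0778  0.0225]
scene [222.3 270.1] [214 261  17  20 148] [ 0.5495 -0.1096  0.0225]
scene [246.1 288.8] [242 280   9  19 152] [ 0.6319 -0.1083  0.0225]
scene [231.7 325.6] [219 318  27  17 215] [ 0.6875 -0.1956  0.0225]
top [365.5 160.1] [354 158  23   6 117] [ 0.6701 -0.1829  0.0225]
top [337.8 177. ] [334 172   9  11  65] [ 0.6313 -0.1072  0.0225]
top [337.8 215.6] [328 210  21  12 105] [ 0.5319 -0.0969  0.0225]
top [332.1 239.8] [328 236   9   9  60] [ 0.4727 -0.0764  0.0225]Traceback (most recent call last):
  File "<stdin>", line 15, in <module>
  File "h.py", line 32, in fit
    best=min((minimize(f,[0,0,0],method='Nelder-Mead',options=dict(initial_simplex=np.array(S,float),xatol=.005)) for S in([[0,0,0],[1,0,0],[0,1,0],[0,0,1]],[[0,0,0],[-1,0,0],[0,-1,0],[0,0,-1]])),key=lambda r:r.fun)
  File "h.py", line 32, in <genexpr>
    best=min((minimize(f,[0,0,0],method='Nelder-Mead',options=dict(initial_simplex=np.array(S,float),xatol=.005)) for S in([[0,0,0],[1,0,0],[0,1,0],[0,0,1]],[[0,0,0],[-1,0,0],[0,-1,0],[0,0,-1]])),key=lambda 
[... 509 characters left out ...]
 line 31, in <genexpr>
    f=lambda d:-sum(score(G[c],c,place(P,x+d*np.array(sc))) for c in cams)
                    ~~~~~^^^^^^^^^^^^^^^^^^^^^^^^^^^^^^^^^^
  File "h.py", line 23, in score
    q=np.array([px(c,p) for p in P],np.float32); return cv2.remap(G,q[:,:1].copy(),q[:,1:].copy(),1).mean()/G.std()
                ~~^^^^^
  File "h.py", line 14, in px
    k,R,t=cal(c); q=R@np.array(p,float)+t; s=q[:2]/q[2]; s=s*(1+k['k1']*(s@s)); return s*[k['fx'],k['fy']]+[k['cx'],k['cy']]
          ~~~^^^
  File "h.py", line 6, in cal
    k=arm.get_calibration(c); R,_=cv2.Rodrigues(np.array(k['rvec'],float)); return k,R,np.array(k['tvec'],float)
ValueError: time passes only in moves, steps and waits
```

Caps agree across both cameras: (0.473,-0.077) and (0.6316,-0.1077). The block fit failed because calibration was called too often, so I'll cache it and rerun.

```bash
sed -i 's/^def cal(c):/import functools\n@functools.lru_cache(None)\ndef cal(c):/' h.py
cat > f.py <<'E'
from h import *
ims={c:cv2.imread(f'pics/{c[0]}0.png')[:,:,::-1].copy() for c in('scene','top')}
t=.03;b=[(-.075,-.065),(.075,-.065),(.075,.065),(-.075,.065)]
P=[seg((*b[i],t),(*b[(i+1)%4],t)) for i in range(4)]
P+=[seg((-.055,.045,.1),(.055,.045,.1)),seg((-.055,.043,.1),(-.055,.043,.06),8),seg((.055,.043,.1),(.055,.043,.06),8)]
a=np.linspace(0,6.283,24)
P+=[np.c_[px_+.015*np.cos(a),-.02+.015*np.sin(a),a*0+.03] for px_ in(-.035,.035)]
P=np.vstack(P)
for cs in(['scene'],['top'],['scene','top']):
    x,f=fit(P,(.575,.17,.2),cs,ims); print(cs,x.round(4),round(f,2),place(np.array([[-.035,-.02,.03],[.035,-.02,.03],[0,.045,.1]]),x).round(4).tolist())
C=np.vstack([seg((-.02,y,z),(.02,y,z),15) for y,z in((-.025,.095),(.025,.095))])
big={}
def grid(c,y0,x0,h,w,k):
    m=cv2.resize(ims[c][y0:y0+h,x0:x0+w],None,fx=k,fy=k,interpolation=cv2.INTER_CUBIC)
    for p in P*0 if 0 else place(P,x):
        pass
    return m
o=cv2.hconcat([grid('scene',255,135,60,50,8),grid('top',185,390,60,50,8)])
cv2.imwrite('pics/c1.png',o[:,:,::-1])
m=[ims['scene'][185:265,260:360].copy(),ims['top'][165:245,185:285].copy()]
for k,(c,ox,oy) in enumerate((('scene',260,185),('top',185,165))):
    m[k]=cv2.resize(m[k],None,fx=4,fy=4,interpolation=cv2.INTER_CUBIC)
    for p in place(P,x):
        u,v=px(c,p); cv2.circle(m[k],(int((u-ox+.5)*4),int((v-oy+.5)*4)),1,(255,0,0),-1)
cv2.imwrite('pics/c2.png',cv2.hconcat(m)[:,:,::-1])
E
python3 f.py
```

```text
['scene'] [0.5936 0.1463 0.0664] 2.51 [[0.5601, 0.124, 0.03], [0.6299, 0.1287, 0.03], [0.5907, 0.1912, 0.1]]
['top'] [0.5685 0.1695 0.0568] 2.39 [[0.5347, 0.1476, 0.03], [0.6046, 0.1515, 0.03], [0.566, 0.2145, 0.1]]
['scene', 'top'] [0.5735 0.1703 0.0568] 4.77 [[0.5397, 0.1483, 0.03], [0.6096, 0.1523, 0.03], [0.571, 0.2152, 0.1]]
```

View pics/c1.png

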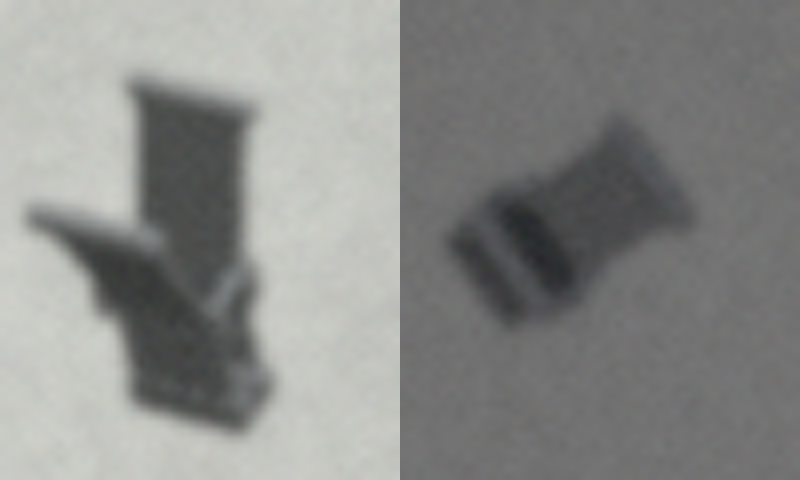

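View pics/c2.png

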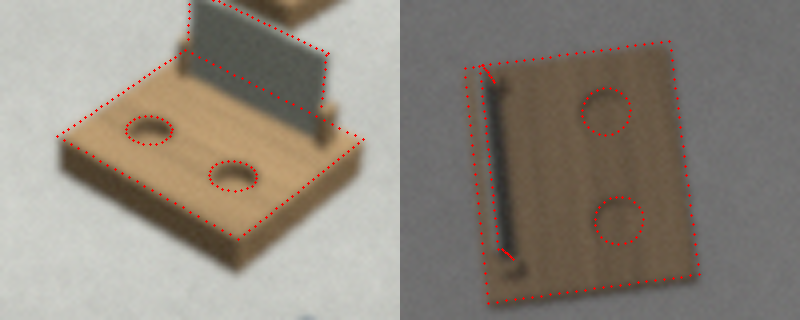

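The overlay of the joint block fit sits on the edges and pocket rims in both views. The clip close-up shows the rear bar at scene px (151,265)–(166,268), the front bar at (139,281)–(154,285), and the top-view right bar at (417,199)–(426,213). Next I fit the clip pose from these bar ends.

```bash
cat >> h.py <<'E'
def turn_to(target):  # world angle of tool y -> yaw degrees about tool z (tool down)
    from scipy.spatial.transform import Rotation as Ro
    s=arm.observe();w=s['tool_rot'];R=Ro.from_quat([*w[1:],w[0]]).as_matrix();a=np.arctan2(R[1,1],R[0,1])
    d=(target-a+np.pi/2)%np.pi-np.pi/2; return -np.degrees(d)   # tool z is down
def go(x,y,z):
    from scipy.spatial.transform import Rotation as Ro
    s=arm.observe();w=s['tool_rot'];R=Ro.from_quat([*w[1:],w[0]]).as_matrix()
    print('t',round(s['t'],2),'tcp',np.round(s['tcp_pos'],4),'w',round(s['width'],4),'shift cm',(R.T@(np.array([x,y,z])-s['tcp_pos'])*100).round(2),'tooly',np.degrees(np.arctan2(R[1,1],R[0,1])).round(1),'tilt',R[2].round(3))
E
python3 - <<'E'
from h import *
obs=[('scene',(-1,1),(151.3,265.3)),('scene',(1,1),(166.3,268.3)),('scene',(-1,-1),(138.8,281.8)),('scene',(1,-1),(154.4,285.2)),('top',(1,1),(417.5,199.6)),('top',(-1,1),(426.3,213.1))]
best=[]
for yaw0 in(-.6,.6,2.2,-2.2):
  for flip in(1,-1):
    def r(x):
        e=[]
        for c,(a,b),q in obs:
            if c=='top':
                b=flip*b; a=a*flip
            p=place(np.array([[a*.02,b*.025,.094]]),x)[0]; e+=list(px(c,p)-q)
        return np.array(e)
    s=least_squares(r,[.515,-.262,yaw0]); best.append((s.cost,s.x.round(4),flip,s.fun.round(1)))
best.sort(key=lambda b:b[0])
for b in best[:3]: print(*b)
x=best[0][1]
for y in(-1,1): print('top bars',[px('top',place(np.array([[a*.02,y*.025,.094]]),x)[0]).round(1) for a in(-1,1)])
for y in(-1,1): print('top lips',[px('top',place(np.array([[a*.018,y*.009,.0]]),x)[0]).round(1) for a in(-1,1)])
print('yaw to y-axis=90deg', [ (d,round(turn_to(np.radians(d)),1)) for d in (0,90)]); go(.473,-.077,.12)
E
```

```text
253.35797401721757 [ 0.53   -0.276   0.5813] 1 [ -5.    5.4  -2.4   5.4  -3.3   6.1  -0.7   6.  -13.1   5.3 -10.5   5.1]
253.3579740563464 [ 0.53   -0.276   0.5813] 1 [ -5.    5.4  -2.4   5.4  -3.3   6.1  -0.7   6.  -13.1   5.3 -10.5   5.1]
253.35797407052877 [ 0.53   -0.276   0.5813] 1 [ -5.    5.4  -2.4   5.4  -3.3   6.1  -0.7   6.  -13.1   5.3 -10.5   5.1]
top bars [array([432. , 205.3]), array([420.6, 192.1])]
top bars [array([415.8, 218.2]), array([404.4, 204.9])]
top lips [array([414.1, 215.9]), array([404.8, 204.9])]
top lips [array([408.8, 220.1]), array([399.4, 209.2])]
yaw to y-axis=90deg [(0, np.float64(75.2)), (90, np.float64(-14.8))]
t 1.0 tcp [0.1472 0.5559 0.2313] w 0.0854 shift cm [-47.7  -52.84  11.13] tooly 75.2 tilt [-0.  0. -1.]
```

Run:
```python
from h import *
obs=[('scene',(-1,1),(151.3,265.3)),('scene',(1,1),(166.3,268.3)),('scene',(-1,-1),(138.8,281.8)),('scene',(1,-1),(154.4,285.2)),('top',(1,-1),(417.5,199.6)),('top',(-1,-1),(426.3,213.1))]
r=lambda x:np.hstack([px(c,place(np.array([[a*.02,b*.025,.094]]),x)[0])-q for c,(a,b),q in obs])
s=least_squares(r,[.515,-.262,.6]);x=s.x;print(x.round(4),s.cost,s.fun.round(1))
for y in(-1,1): print('top bars',[px('top',place(np.array([[a*.02,y*.025,.094]]),x)[0]).round(1) for a in(-1,1)])
for y in(-1,1): print('top lips',[px('top',place(np.array([[a*.018,y*.009,.0]]),x)[0]).round(1) for a in(-1,1)])
```

```text
[ 0.5179 -0.2624  0.4604] 4.725003764638991 [-0.6 -1.1  0.7  0.2 -1.1 -1.6 -0.  -0.2 -0.4 -1.6  0.7 -0.7]
top bars [array([427. , 212.4]), array([417.1, 198. ])]
top bars [array([409.1, 223.3]), array([399.4, 208.8])]
top lips [array([409. , 221.8]), array([401. , 209.8])]
top lips [array([403.1, 225.4]), array([395.2, 213.4])]
```

```bash
python3 -m inch '[[[-2,-2.2,0],0],[[-2,-2.2,0],0],[[-2,-2.2,0],0],[[-2,-2.2,0],0],[[-2,-2.2,0],0],[[-2,-2.2,0],0],[[-2,-2.2,0],0],[[-2,-2.2,0],0],[[-2,-2.2,0],0],[[-2,-2.2,0],0],[[-2,-2.2,0],0],[[-2,-2.2,0],0]]' 5 30; python3 -m inch '[[[-2,-2.2,0.8],0],[[-2,-2.2,0.8],0],[[-2,-2.2,0.8],0],[[-2,-2.2,0.8],0],[[-2,-2.2,0.8],0],[[-2,-2.2,0.8],0],[[-2,-2.2,0.8],0],[[-2,-2.2,0.8],0],[[-2,-2.2,0.8],0],[[-2,-2.2,0.8],0],[[-2,-2.2,0.8],0],[[0,0,0],0]]'; python3 -m inch '[[[0,0,0],-7],[[0,0,0],-8],[[0,0,0],0],[[0,0,0],0]]'; python3 -c "
from h import *
go(.473,-.077,.02)"
```

```text
t: 2.2
tcp_pos: [0.312, 0.2382, 0.2315]
tool_rot: [0.0, 0.129, 0.992, 0.0]
wrist_force: [1.2, 0.2, 0.6]
width: 0.0498
grip_force: 0.0
t: 3.4
tcp_pos: [0.4638, -0.0537, 0.1425]
tool_rot: [0.0, 0.131, 0.991, -0.0]
wrist_force: [-1.0, 0.7, -0.0]
width: 0.05
grip_force: 0.0
t: 3.8
tcp_pos: [0.4622, -0.0506, 0.1435]
tool_rot: [0.0, -0.0, 1.0, 0.0]
wrist_force: [-0.3, -0.0, -0.4]
width: 0.0502
grip_force: 0.0
t 3.8 tcp [ 0.4622 -0.0506  0.1435] w 0.0502 shift cm [-1.07 -2.64 12.35] tooly 90.0 tilt [-0.  0. -1.]
```

```bash
python3 -m inch '[[[-0.5,-1.3,0.9],0],[[-0.6,-1.3,0.9],0],[[0,0,2],0],[[0,0,2],0],[[0,0,2],0],[[0,0,2],0],[[0,0,1.3],0],[[0,0,1.2],0],[[0,0,0],0],[[0,0,0],0]]'; python3 -m inch '[[[0,0,0],0],[[0,0,0],0],[[0,0,0],0],[[0,0,0],0],[[0,0,0],0],[[0,0,0],0]]' 1.5 25;  python3 -c "
from h import *
go(.473,-.077,.02)"
```

```text
t: 4.8
tcp_pos: [0.4735, -0.0773, 0.02]
tool_rot: [-0.0, -0.001, 1.0, 0.0]
wrist_force: [0.3, -0.9, 0.5]
width: 0.0499
grip_force: 0.0
t: 5.4
tcp_pos: [0.4742, -0.0771, 0.0211]
tool_rot: [0.001, -0.002, 1.0, -0.0]
wrist_force: [-1.1, 0.3, 5.6]
width: 0.0226
grip_force: 24.9
t 5.4 tcp [ 0.4742 -0.0771  0.0211] w 0.0226 shift cm [0.12 0.02 0.11] tooly 90.2 tilt [-0.002 -0.001 -1.   ]
```

```bash
python3 -m inch '[[[0,0,-1],0],[[0,0,-2],0],[[0,0,-3],0],[[0,0,-3],0],[[-1,3,-1],0],[[-1,3,0],0],[[-1,3,0],0],[[-1,3,0],0],[[-1,3,0],0],[[-0.8,3,0],0],[[-0.8,2.8,0],0],[[0,1.7,0],0]]'; python3 -m inch '[[[0,0,0],0],[[0,0,0],0],[[0,0,0],0]]';  python3 - <<'E'
from h import *
go(.5397,.1483,.06)
for c in('scene','top'):
    im=snap(c,f'{c[0]}1.png'); h=cv2.cvtColor(im,cv2.COLOR_RGB2HSV); m=cv2.inRange(h,(20,110,50),(35,255,255))
    n,L,st,ce=cv2.connectedComponentsWithStats(m)
    for i in range(1,n):
        if st[i,4]>25: print(c,ce[i].round(1),st[i],at(c,*ce[i],.113).round(4))
a=cv2.imread('pics/s1.png')[120:270,220:370];b=cv2.imread('pics/t1.png')[120:270,170:320]
cv2.imwrite('pics/d.png',cv2.resize(cv2.hconcat([a,b]),(800,400),interpolation=2))
E
```

```text
t: 6.6
tcp_pos: [0.5394, 0.1503, 0.1206]
tool_rot: [0.0, -0.002, 1.0, 0.0]
wrist_force: [0.8, 0.4, -0.3]
width: 0.0227
grip_force: 24.7
t: 6.9
tcp_pos: [0.5385, 0.1475, 0.1204]
tool_rot: [-0.0, -0.001, 1.0, -0.0]
wrist_force: [0.3, 1.1, -0.2]
width: 0.0226
grip_force: 24.7
t 6.9 tcp [0.5385 0.1475 0.1204] w 0.0226 shift cm [-0.12  0.08  6.04] tooly 90.1 tilt [ 0. -0. -1.]
scene [298.3 186.6] [294 178   9  19 102] [0.5277 0.1644 0.113 ]
scene [222.3 270.1] [214 261  17  20 150] [ 0.6264 -0.1613  0.113 ]
scene [246.1 288.8] [242 280   9  19 151] [ 0.6986 -0.1601  0.113 ]
scene [231.7 325.6] [219 318  27  17 214] [ 0.7474 -0.2367  0.113 ]
top [365.6 160.1] [354 157  23   7 117] [ 0.643  -0.1624  0.113 ]
top [337.7 177. ] [334 173   9  10  60] [ 0.6073 -0.0931  0.113 ]
top [337.8 215.6] [328 210  21  12 102] [ 0.5166 -0.0838  0.113 ]
```

View pics/d.png

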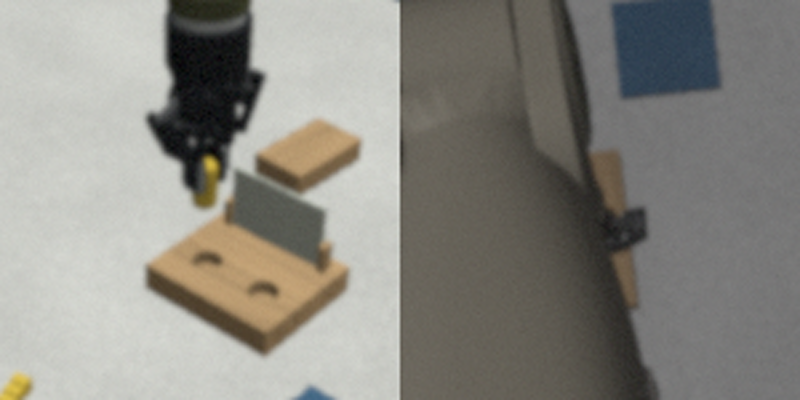

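```bash
python3 - <<'E'
from h import *
for z in(.119,.1225,.126): print(px('scene',(.5385,.1475,z)).round(1))
for d in((.003,0),(0,.003)): print(px('scene',(.5385+d[0],.1475+d[1],.1225)).round(1))
print(px('scene',(.473,-.077,.0225)).round(1))
E
python3 -m inch '[[[-0.1,0.1,1.5],0],[[0,0,2],0],[[0,0,2],0],[[0,0,0.7],0],[[0,0,0],0],[[0,0,0],0],[[0,0,0],0]]'; python3 -m inch '[[[0,0,0.4],0],[[0,0,0.4],0],[[0,0,0.4],0],[[0,0,0.4],0],[[0,0,0],0],[[0,0,0],0]]'
```

```text
[296.8 189. ]
[296.8 187.9]
[296.9 186.7]
[297.7 188.3]
[297.7 187.4]
[213.2 247.7]
t: 7.7
tcp_pos: [0.5407, 0.1492, 0.0595]
tool_rot: [0.001, -0.001, 1.0, 0.0]
wrist_force: [0.3, -0.5, -0.4]
width: 0.0228
grip_force: 24.7
t: 8.3
tcp_pos: [0.5396, 0.1493, 0.042]
tool_rot: [-0.0, -0.002, 1.0, 0.0]
wrist_force: [-0.7, -0.8, -1.6]
width: 0.0226
grip_force: 24.7
```

```bash
python3 -m inch '[[[0,0,0.2],0],[[0,0,0.2],0],[[0,0,0],0],[[0,0,0],0]]';  python3 -m inch '[[[0,0,0],0],[[0,0,0],0],[[0,0,0],0],[[0,0,0],0]]' 4; python3 -m inch '[[[0,0,-1],0],[[0,0,-2],0],[[0,0,-3],0],[[0,0,-3],0],[[0,0,-1],0],[[0,0,0],0]]'
python3 - <<'E'
from h import *
im=snap('scene','s2.png')
a=cv2.imread('pics/s2.png')[190:260,250:370]
cv2.imwrite('pics/d2.png',cv2.resize(a,None,fx=4,fy=4,interpolation=2))
go(.6316,-.1077,.02)
E
```

```text
t: 8.7
tcp_pos: [0.5397, 0.1492, 0.0382]
tool_rot: [-0.0, -0.001, 1.0, 0.0]
wrist_force: [-0.0, -0.0, 0.0]
width: 0.0227
grip_force: 24.7
t: 9.1
tcp_pos: [0.5399, 0.1492, 0.0384]
tool_rot: [0.0, -0.001, 1.0, 0.0]
wrist_force: [-0.6, -0.3, 0.2]
width: 0.0399
grip_force: 0.0
t: 9.7
tcp_pos: [0.5412, 0.1495, 0.1405]
tool_rot: [0.002, -0.002, 1.0, 0.0]
wrist_force: [-0.9, 0.3, 0.2]
width: 0.04
grip_force: 0.0
t 9.75 tcp [0.5402 0.1493 0.1388] w 0.0404 shift cm [ -9.05 -25.73  11.89] tooly 90.2 tilt [-0.002  0.    -1.   ]
```

View pics/d2.png

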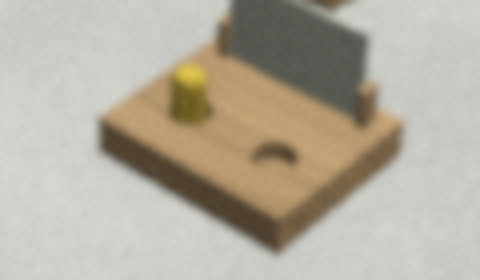

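The first cap stands sunk in the near pocket (scene px 297,214). On to the second cap.

```bash
python3 -m inch '[[[-0.9,-2.6,0],0],[[-0.9,-2.6,0],0],[[-0.9,-2.6,0],0],[[-0.9,-2.6,0],0],[[-0.9,-2.6,0],0],[[-0.9,-2.6,0],0],[[-0.9,-2.6,0],0],[[-0.9,-2.6,0],0],[[-0.9,-2.6,0],0],[[-0.9,-2.3,0],0],[[0,0,3],0],[[0,0,1],0]]' 5; python3 -m inch '[[[0,0,0],0],[[0,0,0],0]]'; python3 -c "
from h import *
go(.6316,-.1077,.02)"
```

```text
t: 10.95
tcp_pos: [0.628, -0.1076, 0.0936]
tool_rot: [-0.003, -0.001, 1.0, 0.001]
wrist_force: [-1.1, -0.3, -0.5]
width: 0.05
grip_force: 0.0
t: 11.15
tcp_pos: [0.6298, -0.1067, 0.0977]
tool_rot: [-0.001, -0.002, 1.0, 0.0]
wrist_force: [0.3, 0.8, 0.8]
width: 0.0498
grip_force: 0.0
t 11.15 tcp [ 0.6298 -0.1067  0.0977] w 0.0498 shift cm [-0.2  -0.11  7.77] tooly 90.2 tilt [ 0.002  0.001 -1.   ]
```

```bash
python3 -m inch '[[[-0.2,-0.1,2],0],[[0,0,2],0],[[0,0,2],0],[[0,0,1],0],[[0,0,0.7],0],[[0,0,0],0],[[0,0,0],0]]'; python3 -m inch '[[[0,0,0],0],[[0,0,0],0],[[0,0,0],0],[[0,0,0],0],[[0,0,0],0],[[0,0,0],0]]' 1.5 25; python3 -m inch '[[[0,0,-1],0],[[0,0,-2],0],[[0,0,-3],0],[[0,0,-3],0],[[0,0,-1],0],[[0,0,0],0],[[0,0,0],0]]'; python3 -c "
from h import *
go(.6096,.1523,.06)"
```

```text
t: 11.85
tcp_pos: [0.6332, -0.1085, 0.0223]
tool_rot: [0.001, -0.002, 1.0, -0.0]
wrist_force: [0.4, -0.8, 0.2]
width: 0.0503
grip_force: 0.0
t: 12.45
tcp_pos: [0.6333, -0.1086, 0.0222]
tool_rot: [0.001, -0.002, 1.0, -0.0]
wrist_force: [0.4, 0.9, 6.2]
width: 0.0225
grip_force: 25.1
t: 13.15
tcp_pos: [0.6319, -0.1083, 0.1203]
tool_rot: [-0.001, -0.001, 1.0, 0.0]
wrist_force: [-0.5, 0.5, -1.1]
width: 0.023
grip_force: 24.6
t 13.15 tcp [ 0.6319 -0.1083  0.1203] w 0.023 shift cm [ 2.15 26.07  6.04] tooly 90.2 tilt [ 0.001  0.    -1.   ]
```

```bash
python3 -m inch '[[[0.2,2.6,0],0],[[0.2,2.6,0],0],[[0.2,2.6,0],0],[[0.2,2.6,0],0],[[0.2,2.6,0],0],[[0.2,2.6,0],0],[[0.2,2.6,0],0],[[0.2,2.6,0],0],[[0.2,2.6,0],0],[[0.3,2.7,0],0],[[0,0,0],0],[[0,0,0],0]]'; python3 -m inch '[[[0,0,0],0],[[0,0,0],0]]'; python3 -c "
from h import *
go(.6105,.1526,.06)"
```

```text
t: 14.35
tcp_pos: [0.6095, 0.1528, 0.1194]
tool_rot: [-0.002, -0.002, 1.0, -0.0]
wrist_force: [-0.2, -0.3, -0.6]
width: 0.0228
grip_force: 24.7
t: 14.55
tcp_pos: [0.6106, 0.1514, 0.1207]
tool_rot: [-0.0, -0.001, 1.0, -0.0]
wrist_force: [0.3, 0.1, -1.3]
width: 0.0229
grip_force: 24.7
t 14.55 tcp [0.6106 0.1514 0.1207] w 0.0229 shift cm [0.01 0.12 6.07] tooly 90.1 tilt [ 0.001 -0.    -1.   ]
```

```bash
python3 -m inch '[[[0,0.1,2],0],[[0,0,2],0],[[0,0,2],0],[[0,0,0.2],0],[[0,0,0],0],[[0,0,0],0],[[0,0,0.4],0],[[0,0,0.4],0],[[0,0,0.4],0],[[0,0,0.3],0],[[0,0,0],0],[[0,0,0],0]]'; python3 -c "
from h import *
go(.6105,.1526,.038)"
```

```text
t: 15.75
tcp_pos: [0.6106, 0.1535, 0.0441]
tool_rot: [-0.0, -0.002, 1.0, -0.0]
wrist_force: [-0.6, 0.2, -0.0]
width: 0.023
grip_force: 24.7
t 15.75 tcp [0.6106 0.1535 0.0441] w 0.023 shift cm [ 0.01 -0.09  0.61] tooly 90.2 tilt [ 0. -0. -1.]
```

```bash
python3 -m inch '[[[0,0,0.2],0],[[0,0,0.2],0],[[0,0,0.1],0],[[0,0,0],0],[[0,0,0],0]]';  python3 -m inch '[[[0,0,0],0],[[0,0,0],0],[[0,0,0],0],[[0,0,0],0]]' 4; python3 -m inch '[[[0,0,-1],0],[[0,0,-2],0],[[0,0,-3],0],[[0,0,-3],0],[[0,0,-3],0],[[0,0,-3],0],[[0,0,0],0],[[0,0,0],0]]'
python3 - <<'E'
from h import *
im=snap('scene','s3.png')
a=cv2.imread('pics/s3.png')[190:260,250:370]
cv2.imwrite('pics/d3.png',cv2.resize(a,None,fx=4,fy=4,interpolation=2))
print('turn', turn_to(np.radians(90+27)))
go(.517,-.2615,.19)
E
```

```text
t: 16.25
tcp_pos: [0.6107, 0.1535, 0.0393]
tool_rot: [-0.0, -0.002, 1.0, 0.0]
wrist_force: [0.3, 0.8, -0.7]
width: 0.0227
grip_force: 24.7
t: 16.65
tcp_pos: [0.6108, 0.1535, 0.0394]
tool_rot: [0.0, -0.002, 1.0, 0.0]
wrist_force: [0.5, 0.7, 0.1]
width: 0.0398
grip_force: 0.0
t: 17.45
tcp_pos: [0.6114, 0.1535, 0.1908]
tool_rot: [0.001, -0.002, 1.0, 0.0]
wrist_force: [-0.4, 0.3, 0.3]
width: 0.0398
grip_force: 0.0
turn -26.827273534255013
t 17.5 tcp [0.6105 0.1535 0.1894] w 0.0401 shift cm [  9.48 -41.47  -0.07] tooly 90.2 tilt [-0.  0. -1.]
```

View pics/d3.png

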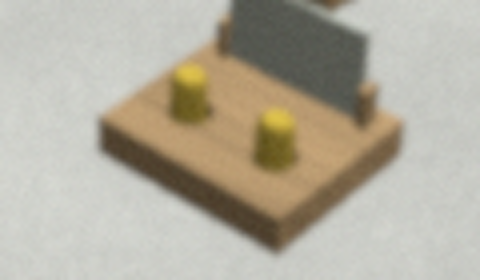

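Both caps stand sunk in their pockets (scene px 297,214 and 319,225). Now over the clip.

```bash
python3 -m inch '[[[0.6,-2.6,0],0],[[0.6,-2.6,0],0],[[0.6,-2.6,0],0],[[0.6,-2.6,0],0],[[0.6,-2.6,0],0],[[0.6,-2.6,0],0],[[0.6,-2.6,0],0],[[0.6,-2.6,0],0],[[0.6,-2.6,0],0],[[0.6,-2.6,0],0],[[0.6,-2.6,0],0],[[0.6,-2.6,0],0]]' 8; python3 -m inch '[[[0.6,-2.6,0],0],[[0.6,-2.6,0],0],[[0.6,-2.6,0],0],[[0.5,-2.5,0],0],[[0,0,0],-7],[[0,0,0],-7],[[0,0,0],-7],[[0,0,0],-6],[[0,0,0],0],[[0,0,0],0]]'; python3 -c "
from h import *
go(.517,-.2615,.076)"
```

```text
t: 18.7
tcp_pos: [0.5383, -0.1593, 0.1876]
tool_rot: [-0.001, -0.001, 1.0, 0.001]
wrist_force: [0.5, 0.6, -0.3]
width: 0.0798
grip_force: 0.0
t: 19.7
tcp_pos: [0.5164, -0.2614, 0.1881]
tool_rot: [-0.001, -0.234, 0.972, 0.001]
wrist_force: [0.4, -0.2, 0.6]
width: 0.08
grip_force: 0.0
t 19.7 tcp [ 0.5164 -0.2614  0.1881] w 0.08 shift cm [-0.06 -0.06 11.21] tooly 117.0 tilt [ 0.001  0.002 -1.   ]
```

```bash
python3 -m inch '[[[0,0,2],0],[[0,0,2],0],[[0,0,2],0],[[0,0,1.2],0],[[0,0,1],0],[[0,0,1],0],[[0,0,1],0],[[0,0,1],0],[[0,0,0],0],[[0,0,0],0]]'
python3 - <<'E'
from h import *
go(.517,-.2615,.076)
snap('scene','s4.png')
a=cv2.imread('pics/s4.png')[210:320,100:230]
cv2.imwrite('pics/d4.png',cv2.resize(a,None,fx=5,fy=5,interpolation=2))
E
```

```text
t: 20.7
tcp_pos: [0.5169, -0.2618, 0.0772]
tool_rot: [-0.0, -0.235, 0.972, 0.0]
wrist_force: [0.7, -0.1, -0.3]
width: 0.0802
grip_force: 0.0
t 20.7 tcp [ 0.5169 -0.2618  0.0772] w 0.0802 shift cm [-0.02  0.02  0.12] tooly 117.2 tilt [ 0.  0. -1.]
```

View pics/d4.png

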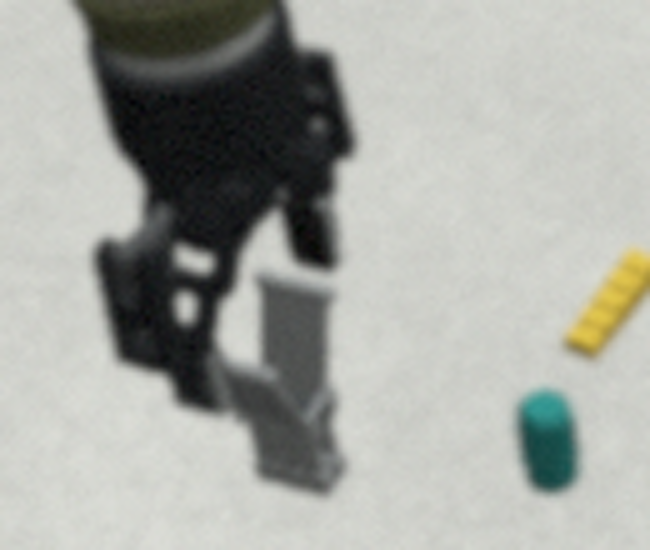

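Fingers are astride the handle bars (crop 200,390 and 315,250) with both bars between them. I'll lower slightly and squeeze.

```bash
python3 -m inch '[[[0,0,0.3],0],[[0,0,0],0],[[0,0,0],0]]'; python3 -m inch '[[[0,0,0],0],[[0,0,0],0],[[0,0,0],0],[[0,0,0],0],[[0,0,0],0],[[0,0,0],0],[[0,0,0],0],[[0,0,0],0]]' 2.4 35; python3 -m inch '[[[0,0,0],0],[[0,0,-0.5],0],[[0,0,-1],0],[[0,0,-1],0],[[0,0,-1.5],0],[[0,0,0],0],[[0,0,0],0]]'
python3 - <<'E'
from h import *
go(.517,-.2615,.076)
snap('scene','s5.png')
a=cv2.imread('pics/s5.png')[200:320,100:230]
cv2.imwrite('pics/d5.png',cv2.resize(a,None,fx=5,fy=5,interpolation=2))
E
```

```text
t: 21.05
tcp_pos: [0.5171, -0.2618, 0.0744]
tool_rot: [0.0, -0.235, 0.972, -0.0]
wrist_force: [-1.2, -0.0, -1.1]
width: 0.08
grip_force: 0.0
t: 21.85
tcp_pos: [0.5193, -0.2637, 0.0775]
tool_rot: [0.002, -0.235, 0.972, -0.003]
wrist_force: [-0.9, -0.4, 12.6]
width: 0.0257
grip_force: 34.0
t: 22.55
tcp_pos: [0.5172, -0.262, 0.1145]
tool_rot: [0.0, -0.235, 0.972, -0.0]
wrist_force: [-0.9, 0.2, -0.8]
width: 0.0252
grip_force: 34.5
t 22.55 tcp [ 0.5172 -0.262   0.1145] w 0.0252 shift cm [0.   0.06 3.85] tooly 117.2 tilt [-0.    -0.001 -1.   ]
```

View pics/d5.png

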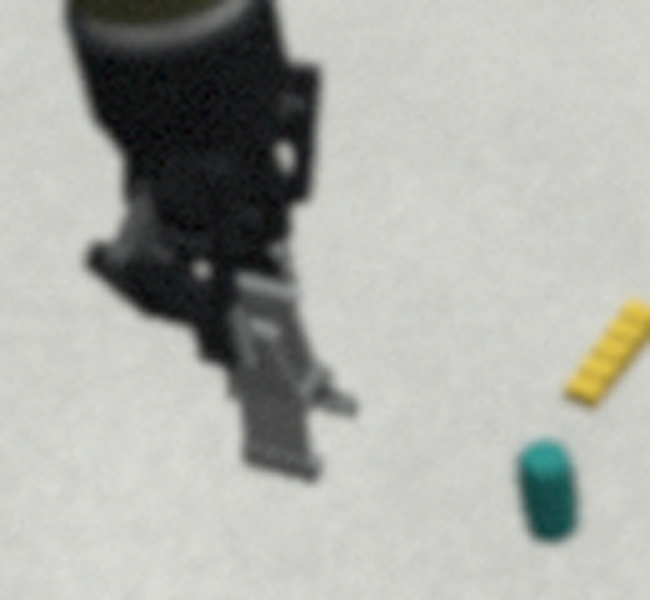

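The clip is off the bench, held by its bars and open: front lip at crop (245–318,470), rear lip at (355,408). I'll estimate its tilt and offset in hand from those corners and the network.

Run:
```python
from h import *
from scipy.spatial.transform import Rotation as Ro
o=lambda u,v:(u/5+100-.4,v/5+200-.4)
ob=[((.02,-.010,.099),o(277,323)),((.02,.010,.099),o(297,290)),((-.018,-.022,.006),o(245,462)),((.018,-.022,.006),o(316,476)),((.018,.022,.006),o(356,406))]
T=np.array([.5172,-.262])
def mod(x,p):
    c=np.array([0,0,.097]); q=Ro.from_euler('xy',x[3:5]).apply(np.array(p)-c)+c
    return place((q+[0,0,x[2]])[None],(T[0]+x[0],T[1]+x[1],np.radians(27.2)))[0]
f=lambda x:np.hstack([*[px('scene',mod(x,p))-q for p,q in ob],x[:2]/.002,[x[4]/.05]])
s=least_squares(f,[0,0,.035,0,0]);print(s.x.round(4),s.fun.round(1))
for l in('clip_mouth','clip_handles','clip'): spots('scene',l,.037,2)
print('pred mouth',px('scene',mod(s.x,(0,0,0))),'handles',px('scene',mod(s.x,(0,0,.097))), 'upright mouth',px('scene',mod([0,0,.037,0,0],(0,0,0))))
print('turn',turn_to(np.radians(90+3.3))); go(.571,.2152,.25)
```

```text
[-3.000e-04  1.000e-04  3.870e-02  1.432e-01 -1.100e-02] [-0.3  0.4  0.5 -0.5 -0.8  0.  -0.4  1.2  1.2 -1.  -0.1  0.  -0.2]
scene clip_mouth 0.86 px 162 290 xyz [ 0.5163 -0.2506  0.037 ]
scene clip_handles 0.66 px 150 263 xyz [ 0.4262 -0.2243  0.037 ]
scene clip 0.79 px 163 286 xyz [ 0.51   -0.2426  0.037 ]
pred mouth [160.67256055 287.46305341] handles [148.7708277  259.35879293] upright mouth [157.24134217 292.77631119]
turn 23.872899054721522
t 22.75 tcp [ 0.5165 -0.2615  0.1134] w 0.0253 shift cm [-26.61  39.94 -13.62] tooly 117.2 tilt [ 0.001  0.001 -1.   ]
```

The fit and the network both suggest the clip hangs tilted about 0.12 rad. I'll press its open lips gently on the bench with a lighter grip to square it up.

```bash
python3 -m inch '[[[0,0,1],0],[[0,0,1],0],[[0,0,1],0],[[0,0,0.4],0],[[0,0,0],0],[[0,0,0],0]]' - 20; python3 -m inch '[[[0,0,0.2],0],[[0,0,0],0],[[0,0,0],0]]'; python3 -m inch '[[[0,0,0.2],0],[[0,0,0],0],[[0,0,0],0]]'; python3 -m inch '[[[0,0,0.2],0],[[0,0,0],0],[[0,0,0],0]]'
```

```text
t: 23.35
tcp_pos: [0.517, -0.2618, 0.0802]
tool_rot: [-0.0, -0.235, 0.972, 0.0]
wrist_force: [0.4, -1.0, -0.4]
width: 0.0252
grip_force: 34.5
t: 23.65
tcp_pos: [0.5172, -0.2619, 0.0785]
tool_rot: [0.0, -0.235, 0.972, -0.0]
wrist_force: [0.1, 0.1, -0.6]
width: 0.0251
grip_force: 34.5
t: 23.95
tcp_pos: [0.5176, -0.2623, 0.0777]
tool_rot: [0.001, -0.235, 0.972, -0.001]
wrist_force: [-1.6, 0.8, 5.3]
width: 0.0252
grip_force: 35.3
t: 24.25
tcp_pos: [0.5181, -0.2626, 0.0774]
tool_rot: [0.001, -0.235, 0.972, -0.002]
wrist_force: [-3.4, 1.3, 16.4]
width: 0.0257
grip_force: 36.6
```

```bash
python3 -m inch '[[[0,0,0.2],0],[[0,0,0.1],0],[[0,0,0],0],[[0,0,0],0]]' 2.4 20;  python3 -m inch '[[[0,0,-0.5],0],[[0,0,-1],0],[[0,0,-2],0],[[0,0,-1],0],[[0,0,0],0],[[0,0,0],0],[[0,0,0],0]]' 2.4 35;  python3 - <<'E'
from h import *
go(.517,-.262,.114)
snap('scene','s6.png')
for z in(.033,): 
  for l in('clip_mouth','clip'): spots('scene',l,z,2)
spots('scene','clip_handles',.13,2)
spots('top','clip_mouth',.033,2);spots('top','clip_handles',.13,2)
a=cv2.imread('pics/s5.png');b=cv2.imread('pics/s6.png')
h=lambda i:(cv2.cvtColor(i,6)[283:300,140:180]<110)
for i in(a,b):
    g=cv2.cvtColor(i,6)[270:300,138:180]; m=(g<140)
    print('\n'.join(''.join('#' if x<110 else '+' if x<150 else '.' for x in r) for r in g[::2]));print()
E
```

```text
t: 24.65
tcp_pos: [0.5189, -0.2632, 0.0771]
tool_rot: [0.002, -0.235, 0.972, -0.003]
wrist_force: [-6.3, 2.4, 30.2]
width: 0.0253
grip_force: 39.9
t: 25.35
tcp_pos: [0.5165, -0.2615, 0.1152]
tool_rot: [-0.001, -0.235, 0.972, 0.001]
wrist_force: [0.1, 0.5, -1.5]
width: 0.0255
grip_force: 35.3
t 25.35 tcp [ 0.5165 -0.2615  0.1152] w 0.0255 shift cm [-0.02 -0.07  0.12] tooly 117.2 tilt [ 0.001  0.002 -1.   ]
scene clip_mouth 0.71 px 161 292 xyz [ 0.5171 -0.2529  0.033 ]
scene clip_mouth 0.45 px 233 328 xyz [ 0.7005 -0.2016  0.033 ]
scene clip 0.89 px 165 289 xyz [ 0.5143 -0.2421  0.033 ]
scene clip 0.49 px 222 271 xyz [ 0.5601 -0.1183  0.033 ]
scene clip_handles 0.77 px 148 264 xyz [ 0.5218 -0.2682  0.13  ]
scene clip_handles 0.36 px 219 274 xyz [ 0.6446 -0.1823  0.13  ]
top clip_mouth 0.81 px 402 216 xyz [ 0.5178 -0.2536  0.033 ]
top clip_handles 0.86 px 411 212 xyz [ 0.5087 -0.2455  0.13  ]
.+######################..................
...+####################++................
.......#################++++..............
.......+###############++##+..............
........+################
[... 393 characters left out ...]
...........
..........................................

.+######################+.................
....++##################++................
.......+################++++..............
.......+##############+++###+.............
........++###################++...........
..........+#############+++++++++.........
..........+############+..................
..........+############+..................
...........############+..................
..........+############+..................
...........#############+.................
............+++##########+................
...................+++###+................
..........................................
..........................................
```

The clip is nearly upright now: the network mouth sits about 8 mm off the tool axis, a tilt of about 0.08, which is acceptable. I'll turn it and carry it to hover above the card.

```bash
python3 -m inch '[[[0,0,-2],4],[[0,0,-2],4],[[0,0,-2],4],[[0,0,-2],4],[[0,0,-1.5],4],[[0,0,0],4],[[0,0,0],0],[[0,0,0],0]]'; python3 -c "
from h import *
go(.567,.207,.21)"
```

```text
t: 26.45
tcp_pos: [0.5168, -0.2617, 0.2109]
tool_rot: [-0.0, -0.028, 1.0, 0.0]
wrist_force: [-0.2, 0.7, -1.5]
width: 0.0253
grip_force: 35.3
t 26.45 tcp [ 0.5168 -0.2617  0.2109] w 0.0253 shift cm [-7.68 46.51  0.11] tooly 93.3 tilt [ 0.001  0.001 -1.   ]
```

```bash
python3 -m inch '[[[-0.2,1,0],0],[[-0.4,2.1,0],0],[[-0.4,2.4,0],0],[[-0.4,2.5,0],0],[[-0.4,2.5,0],0],[[-0.4,2.5,0],0],[[-0.4,2.5,0],0],[[-0.4,2.5,0],0],[[-0.4,2.5,0],0],[[-0.4,2.5,0],0],[[-0.4,2.5,0],0],[[-0.4,2.5,0],0]]'; python3 -m inch '[[[-0.4,2.5,0],0],[[-0.4,2.5,0],0],[[-0.4,2.5,0],0],[[-0.4,2.5,0],0],[[-0.4,2.5,0],0],[[-0.4,2.5,0],0],[[-0.4,2.5,0],0],[[-0.3,1.5,0],0],[[0,0,0],0],[[0,0,0],0],[[0,0,0],0],[[0,0,0],0]]'
python3 - <<'E'
from h import *
go(.567,.207,.21)
im=snap('scene','s7.png')
spots('scene','clip_mouth',.131,2);spots('scene','clip',.131,2);spots('scene','clip_handles',.228,2)
it=snap('top','t7.png'); spots('top','clip_mouth',.131,2);spots('top','clip_handles',.228,2)
s=cv2.resize(im[140:230,275:375],None,fx=6,fy=6,interpolation=2)
for p,c in (((.571,.2152,.1),(255,0,0)),((.571,.2152,.131),(0,255,0))):
    u,v=px('scene',p);cv2.circle(s,(int((u-275+.5)*6),int((v-140+.5)*6)),3,c,-1)
cv2.imwrite('pics/d7.png',s[:,:,::-1])
E
```

```text
t: 27.65
tcp_pos: [0.5469, 0.0221, 0.2108]
tool_rot: [-0.0, -0.028, 1.0, 0.0]
wrist_force: [0.1, -0.8, -1.5]
width: 0.0254
grip_force: 35.3
t: 28.85
tcp_pos: [0.5679, 0.2108, 0.2113]
tool_rot: [-0.0, -0.027, 1.0, -0.0]
wrist_force: [0.9, -0.7, -1.1]
width: 0.025
grip_force: 35.3
t 28.85 tcp [0.5679 0.2108 0.2113] w 0.025 shift cm [ 0.11 -0.37  0.13] tooly 93.1 tilt [ 0. -0. -1.]
scene clip_mouth 0.85 px 329 180 xyz [0.5782 0.2222 0.131 ]
scene clip 0.96 px 329 176 xyz [0.5681 0.2338 0.131 ]
scene clip_handles 0.71 px 324 149 xyz [0.5759 0.1978 0.228 ]
top clip_mouth 0.59 px 201 203 xyz [0.5662 0.2223 0.131 ]
top clip_handles 0.53 px 197 194 xyz [0.5643 0.2127 0.228 ]
```

View pics/d7.png

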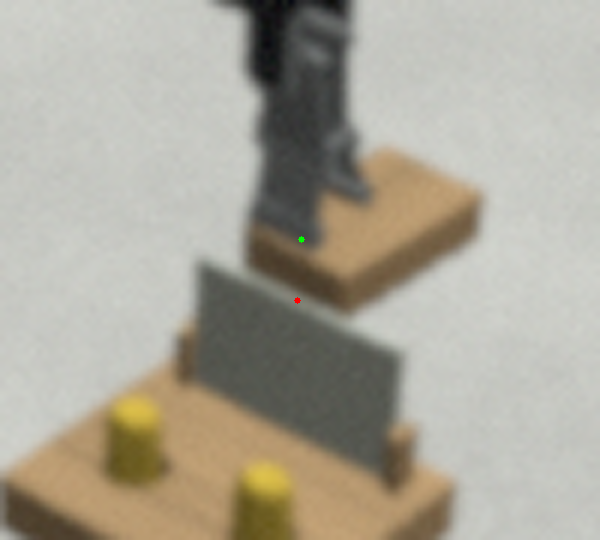

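The last picture shows the open clip hanging over the card: front lip bottom at crop (255,222)–(320,243), rear lip end at (368,198), card edge from (198,262) to (403,353), and both caps in place. I'll check the lip midpoint numerically.

Run:
```python
from h import *
f=lambda u,v:(u/6+275-.4,v/6+140-.4)
for z in(.131,.135,.139):
    print(z,'front ends',at('scene',*f(255,222),z).round(4),at('scene',*f(320,243),z).round(4),'back R',at('scene',*f(368,198),z).round(4))
print('card ends',at('scene',*f(198,262),.1).round(4),at('scene',*f(403,353),.1).round(4))
for l,c in(('clip_mouth','scene'),('clip_mouth','top')): spots(c,l,.131,1)
```

```text
0.131 front ends [0.5484 0.2115 0.131 ] [0.5785 0.2186 0.131 ] back R [0.5701 0.2599 0.131 ]
0.135 front ends [0.5524 0.2068 0.135 ] [0.5823 0.2139 0.135 ] back R [0.574  0.2548 0.135 ]
0.139 front ends [0.5564 0.202  0.139 ] [0.5861 0.2091 0.139 ] back R [0.5778 0.2498 0.139 ]
card ends [0.5212 0.2067 0.1   ] [0.6276 0.2169 0.1   ]
scene clip_mouth 0.85 px 329 180 xyz [0.5782 0.2222 0.131 ]
top clip_mouth 0.59 px 201 203 xyz [0.5662 0.2223 0.131 ]
```

Run:
```python
from h import *
f=lambda u,v:(u/8+135-.4,v/8+255-.4)
a,b=at('scene',*f(133,400),0),at('scene',*f(243,431),0)
print('front lip edge start',a.round(4),b.round(4),'len',np.linalg.norm(a-b),'yaw',np.arctan2(*(b-a)[[1,0]]))
n=np.array([-np.sin(.47),np.cos(.47),0]);print('mouth0',((a+b)/2+.009*n).round(4))
print('tri mouth now',tri([('scene',329,180),('top',201,203)]).round(4))
im=cv2.imread('pics/t7.png');im0=cv2.imread('pics/t0.png')
g=cv2.cvtColor(im,6)[180:222,180:235]
print('\n'.join(''.join('#' if x<35 else '*' if x<60 else '+' if x<80 else '.' for x in r) for r in g[::2]))
```

```text
front lip edge start [ 0.5043 -0.277   0.    ] [ 0.535 -0.261  0.   ] len 0.03464246998331705 yaw 0.4797042554574872
mouth0 [ 0.5156 -0.2609  0.    ]
tri mouth now [0.5709 0.2272 0.1227]
**************##*###*########***************+..........
************##**###############**#***********+.........
*********#**#*#*##############******+*****#**+.........
************#*#############*********+**##***+..........
************##############***********###**+............
*************##############******#####*++..............
**************################******+++................
+*************##*********#*###*+.......................
*********************+.+*******+.....................++
+*************#*****++..+******......................++
++*******************+.++******+.......................
++********************+********+.......................
+++*****************+++********+.......................
++++***************++++********+.......................
+++*++**************+...+++****++......................
+++++**+************+......++***+......................
++++++***************+.......+**+......................
++++++++***********#**+......+**+......................
++++++*****************+.....+**+......................
+++++++++**************+.....+**++.....................
+++++++++***************+....++**+.....................
```

The measured lip edges show the grasp itself was centred. The tilt (about 0.15–0.25) came from one lip dragging on the bench during the squeeze. That's too close to the limit, so I'll regrasp on a clear patch: hold the clip lightly, lift, and only then squeeze.

```bash
python3 -m inch '[[[1.3,-2.3,0],0],[[1.3,-2.3,0],0],[[1.3,-2.3,0],0],[[1.3,-2.3,0],0],[[1.3,-2.3,0],0],[[1.3,-2.3,0],0],[[1.3,-2.3,0],0],[[1.3,-2.3,0],0],[[1.5,-2.1,0],0],[[0,0,3],0],[[0,0,4],0],[[0,0,3],0]]'; python3 -m inch '[[[0,0,1.5],0],[[0,0,1],0],[[0,0,0.5],0],[[0,0,0],0],[[0,0,0],0]]'; python3 -m inch '[[[0,0,0],0],[[0,0,0],0],[[0,0,0],0],[[0,0,0],0],[[0,0,0],0]]' 6.6 25
python3 - <<'E'
from h import *
go(.46,0,.077)
snap('scene','s8.png');snap('top','t8.png')
for c in('scene','top'): spots(c,'clip_mouth',0,1);spots(c,'clip_handles',.092,1)
g=cv2.cvtColor(cv2.imread('pics/s8.png'),6)[190:262,200:275]
print('\n'.join(''.join('#' if x<70 else '*' if x<105 else '+' if x<140 else '.' for x in r) for r in g[::2]))
E
```

```text
t: 30.5
tcp_pos: [0.46, 0.0002, 0.11]
tool_rot: [0.0, -0.027, 1.0, -0.0]
wrist_force: [0.1, 0.2, -1.6]
width: 0.0253
grip_force: 35.2
t: 31.0
tcp_pos: [0.4612, 0.0004, 0.0821]
tool_rot: [0.001, -0.028, 1.0, -0.0]
wrist_force: [-0.2, 0.3, -0.3]
width: 0.0251
grip_force: 35.2
t: 31.5
tcp_pos: [0.4606, 0.0005, 0.0815]
tool_rot: [0.0, -0.028, 1.0, 0.0]
wrist_force: [0.0, -0.3, -0.3]
width: 0.066
grip_force: 0.0
t 31.5 tcp [0.4606 0.0005 0.0815] w 0.066 shift cm [ 0.06 -0.04  0.45] tooly 93.2 tilt [-0.  0. -1.]
scene clip_mouth 0.87 px 238 239 xyz [0.4709 0.0016 0.    ]
scene clip_handles 0.85 px 231 211 xyz [ 0.4632 -0.0068  0.092 ]
....+*##############*+*########*+......+#######*...........................
.....*##############*+.+*####*+........*######*+...........................
.....+################**####+..........*####**+............................
......*####################*...........*#####**+...........................
......+###########*++*###*+............*######*+...........................
......+*##########*++###*..............+######*+...........................
.......
[... 1572 characters left out ...]
................
...........................................................................
...........................................................................
...........................................................................
...........................................................................
...........................................................................
...........................................................................
...........................................................................
...........................................................................
...........................................................................
```

Run:
```python
from h import *
a,b=at('scene',230.3,235,0),at('scene',242,239.5,0);print(a.round(4),b.round(4),((a+b)/2+[-.0005,.009,0]).round(4))
for p in((-.02,-.025,.096),(.02,-.025,.096),(-.02,.025,.096),(.02,.025,.096),(-.018,-.009,0),(.018,-.009,0),(.018,.009,0)): print(p,px('scene',place(np.array([p]),(.4606,.0005,.057))[0]).round(1))
```

```text
[ 0.4439 -0.0009  0.    ] [0.479  0.0092 0.    ] [0.4609 0.0131 0.    ]
(-0.02, -0.025, 0.096) [219.2 209.4]
(0.02, -0.025, 0.096) [230.3 216.1]
(-0.02, 0.025, 0.096) [234.1 200.4]
(0.02, 0.025, 0.096) [245.2 206.8]
(-0.018, -0.009, 0) [227.6 236.4]
(0.018, -0.009, 0) [237.1 242.5]
(0.018, 0.009, 0) [242.2 239.1]
```

```bash
python3 -m inch '[[[0,0.3,0],0],[[0,0.3,0],0],[[0,0.3,0],0],[[0,0.1,0.2],0],[[0,0,0],0],[[0,0,0],0],[[0,0,0],0]]'
python3 - <<'E'
from h import *
go(.46,0.01,.077)
snap('scene','s9.png');snap('top','t9.png')
for c in('scene','top'): spots(c,'clip_mouth',0,1);spots(c,'clip_handles',.092,1)
g=cv2.cvtColor(cv2.imread('pics/s9.png'),6)[196:246,205:260]
print('\n'.join(f'{196+i} '+''.join('#' if x<70 else '*' if x<105 else '+' if x<140 else '.' for x in r) for i,r in enumerate(g)))
E
```

```text
t: 32.5
tcp_pos: [0.4599, 0.0104, 0.0793]
tool_rot: [0.0, -0.028, 1.0, 0.0]
wrist_force: [0.5, 0.6, -0.3]
width: 0.0655
grip_force: 0.0
t 32.5 tcp [0.4599 0.0104 0.0793] w 0.0655 shift cm [-0.01 -0.04  0.23] tooly 93.2 tilt [-0.  0. -1.]
scene clip_handles 0.98 px 232 209 xyz [0.459  0.0016 0.092 ]
top clip_mouth 0.6 px 231 193 xyz [0.6157 0.1686 0.    ]
196 ....+############**######+...........*#####**..........
197 ....+*##########*++*###*++...........*######*+.........
198 .....*##########*++*###+.............*#####**..........
199 .....*##########*++*##*..............+#####**..........
200 .....+##########***###*..............+#####*+..........
201 .....+################+.........+....+*####*+..........
202 ......*##############*+.........+++..+*####*+..........
203 ......+*#############*..........***++++**##+...........
204 .......+*############*..........*****++++**+...........
205 ........+*###########+.........+*******++++............
206 ..........+*########*+.........+********++.............
207 ............+*######**+........+*********+.............
208 .............+*####
[... 1556 characters left out ...]
..........+*****#***+++.................
235 ..........................+********+++.................
236 ...........................+********++.................
237 .............................+*******+.................
238 ..............................++****++.................
239 ................................+**+...................
240 .......................................................
241 .......................................................
242 .......................................................
243 .......................................................
244 .......................................................
245 .......................................................
```

Edges now show mouth and bars both centred on the gripper and the clip upright. I'll pinch lightly, lift, then squeeze in the air.

```bash
python3 -m inch '[[[0,0,0],0],[[0,0,0],0],[[0,0,0],0],[[0,0,0],0]]' 5.2 25; python3 -m inch '[[[0,0,-0.5],0],[[0,0,-1],0],[[0,0,-1],0],[[0,0,-0.5],0],[[0,0,0],0]]'; python3 -m inch '[[[0,0,0],0],[[0,0,0],0],[[0,0,0],0],[[0,0,0],0],[[0,0,0],0],[[0,0,0],0],[[0,0,0],0]]' 2.4 35;python3 - <<'E'
from h import *
go(.46,0.01,.077)
snap('scene','s10.png')
for l,z in(('clip_mouth',.03),('clip_handles',.127)):
  spots('scene',l,z,1)
s=arm.observe(); T=s['tcp_pos']
for p in((-.018,-.022,.0047),(.018,-.022,.0047),(.018,.0143,.0023),(.018,.022,.0047),(0,0,0)): print(p,[px('scene',place(np.array([p])+[0,0,T[2]+.018-.097],(T[0]+d,T[1],.057))[0]).round(1) for d in(0,-.005)])
g=cv2.cvtColor(cv2.imread('pics/s10.png'),6)[185:240,205:265]
print('\n'.join(f'{185+i} '+''.join('#' if x<70 else '*' if x<105 else '+' if x<140 else '.' for x in r) for i,r in enumerate(g)))
E
```

```text
t: 33.2
tcp_pos: [0.4604, 0.0102, 0.08]
tool_rot: [0.001, -0.028, 1.0, -0.0]
wrist_force: [-1.1, 0.8, 5.2]
width: 0.0518
grip_force: 6.4
t: 33.7
tcp_pos: [0.4607, 0.0103, 0.1105]
tool_rot: [0.001, -0.028, 1.0, -0.0]
wrist_force: [0.1, 0.5, -0.1]
width: 0.0518
grip_force: 4.8
t: 34.4
tcp_pos: [0.4598, 0.0105, 0.1092]
tool_rot: [-0.0, -0.028, 1.0, 0.0]
wrist_force: [-0.2, -0.2, -0.8]
width: 0.0251
grip_force: 34.6
t 34.4 tcp [0.4598 0.0105 0.1092] w 0.0251 shift cm [-0.01 -0.05  3.22] tooly 93.2 tilt [ 0.  0. -1.]
scene clip_mouth 0.58 px 234 234 xyz [ 0.4759 -0.0138  0.03  ]
scene clip_handles 0.8 px 233 206 xyz [ 0.4878 -0.0175  0.127 ]
(-0.018, -0.022, 0.0047) [array([225.6, 226.5]), array([224.4, 225.6])]
(0.018, -0.022, 0.0047) [array([235.3, 232.6]), array([234. , 231.7])]
(0.018, 0.0143, 0.0023) [array([245.7, 226.5]), array([244.4, 225.6])]
(0.018, 0.022, 0.0047) [array([247.8, 224.3]), array([246.5, 223.5])]
(0, 0, 0) [array([236.8, 226.8]), array([235.6, 226. ])]
185 .......*########*###########*++*#######+....................
186 .......+*##################*++**######*......
[... 2760 characters left out ...]
.........+*********+.....++++.....................
230 ...................+*********+..............................
231 ....................++*******+..............................
232 ......................+******+..............................
233 .......................++****+..............................
234 .........................+***+..............................
235 ..........................+++...............................
236 ............................................................
237 ............................................................
238 ............................................................
239 ............................................................
```

The clip now opens symmetrically in the air (scene lips: front (224,230)–(233,235), rear (243,229)), with tilt about 0.05. Carrying it to hover over the card.

```bash
python3 -m inch '[[[0,0,-2],0],[[0,0,-3],0],[[0,0,-3],0],[[0,0,-2.6],0],[[-0.7,1,0],0],[[-1.5,2.5,0],0],[[-1.6,2.5,0],0],[[-1.6,2.5,0],0],[[-1.6,2.5,0],0],[[-1.6,2.5,0],0],[[-1.6,2.5,0],0],[[-1.5,2.5,0],0]]'; python3 -m inch '[[[-0.7,1.6,0],0],[[0,0,0],0],[[0,0,0],0],[[0,0,0],0],[[0,0,0],0]]'
python3 - <<'E'
from h import *
go(.572,.218,.215)
snap('scene','s11.png')
spots('scene','clip_mouth',.128,1)
s=arm.observe(); T=s['tcp_pos']
for p in((-.018,-.022,.0047),(.018,-.022,.0047),(.018,.0143,.0023),(.018,.022,.0047)): print(p,[px('scene',place(np.array([p])+[0,0,T[2]-.087],(T[0],T[1]+d,.057))[0]).round(1) for d in(0,-.005)])
snap('top','t11.png');spots('top','clip_mouth',.128,1)
g=cv2.cvtColor(cv2.imread('pics/s11.png'),6)[150:215,300:360]
print('\n'.join(f'{150+i} '+''.join('#' if x<70 else '*' if x<100 else '+' if x<125 else ',' if x<150 else '.' for x in r) for i,r in enumerate(g)))
E
```

```text
t: 35.75
tcp_pos: [0.5666, 0.2033, 0.2138]
tool_rot: [-0.001, -0.028, 1.0, -0.0]
wrist_force: [0.1, -0.1, -0.4]
width: 0.0255
grip_force: 34.6
t: 36.25
tcp_pos: [0.5722, 0.2172, 0.2152]
tool_rot: [-0.0, -0.027, 1.0, -0.0]
wrist_force: [0.2, -0.3, -1.6]
width: 0.0253
grip_force: 34.7
t 36.25 tcp [0.5722 0.2172 0.2152] w 0.0253 shift cm [0.02 0.08 0.02] tooly 93.1 tilt [ 0. -0. -1.]
scene clip_mouth 0.87 px 322 184 xyz [0.5776 0.1973 0.128 ]
(-0.018, -0.022, 0.0047) [array([314.7, 179.6]), array([313.4, 180.4])]
(0.018, -0.022, 0.0047) [array([326.1, 185. ]), array([324.8, 185.8])]
(0.018, 0.0143, 0.0023) [array([334.9, 179.7]), array([333.6, 180.5])]
(0.018, 0.022, 0.0047) [array([336.8, 177.7]), array([335.5, 178.4])]
top clip_mouth 0.86 px 211 200 xyz [0.5718 0.201  0.128 ]
150 ...................,*######***++***,........................
151 ...................,*######*#*****+,........................
152 ...................,*########*****+.........................
153 ...................,*#########****+.........................
154 ...................,*#########****,...............
[... 3210 characters left out ...]
+*****************************+,..................
205 .....,,,,,++****************************+,..................
206 .........,,,++**************************+,..................
207 ...........,,,++************************+,..................
208 .............,,,++**********************+,..................
209 ...............,,+++********************+,..................
210 .................,,+++******************+,..................
211 ,,.................,,,++***************++,..................
212 +,,..................,,,++*************+,,,,................
213 +,,....................,,+++************+++,................
214 ++,......................,,+++************++................
```

Run:
```python
from h import *
T=[.5722,.2172,.2152]
for p in((-.018,-.022,.0047),(.018,-.022,.0047)): print('front',[px('top',place(np.array([p])+[0,0,T[2]-.087],(T[0],T[1]+d,.057))[0]).round(1) for d in(0,-.005,-.016)])
for p in((-.02,-.014,.097),(.02,-.014,.097)): print('bar',px('top',place(np.array([p])+[0,0,T[2]-.087],(T[0],T[1],.057))[0]).round(1))
print('card',px('top',(.516,.212,.1)),px('top',(.626,.2183,.1)),'tri',tri([('scene',322,184),('top',211,200)]).round(4))
a=cv2.imread('pics/t11.png');b=cv2.imread('pics/t9.png')
g=cv2.cvtColor(a,6)[176:226,185:235]
print('\n'.join(f'{176+i} '+' '.join('%2d'%(x//3) for x in r) for i,r in enumerate(g) if i%2==0))
```

```text
front [array([213.9, 206.7]), array([216.1, 206.5]), array([221. , 206.2])]
front [array([212.2, 191.2]), array([214.5, 191.1]), array([219.3, 190.7])]
bar [202.9 199.2]
bar [201.  180.3]
card [209.19854703 226.89584527] [204.46090318 180.95749891] tri [0.5735 0.2015 0.1248]
176 17 16 16 15 10 12 10 10 12 13 11 10  8  8  9 10 10 11  8 11 14 15 15 16 18 17 14 16 16 17 17 20 20 19 16 21 30 36 39 39 40 39 40 39 40 39 40 40 40 39
178 16 15 14 11 11 11 11 12 11 11 10  9  9  8  7  8  7  9  9 11 11 11 12 14 15 13 16 12 14 13 15 16 18 15 14 19 29 36 38 38 38 38 37 36 37 36 36 37 36 35
180 14 12 10 10 11 12 11 12  9 10 10  8 10  9 11  9  7  8 10  9  9 10 12 13 12 14 18 19 15 13 13 14 17 14 14 15 23 31 33 34 34 35 34 33 33 32 32 33 32 33
182 13 12 11 13 12 12 11 10 10 10  7  9  8 10  7  9 10 11 12 11 13 13 16 16 14 17 20 24 18 12 11 13 15 11 12 15 21 29 32 33 34 33 34 33 33 32 31 32 33 32
184 13 11 11 12 10  9  8 10  8  7 10  8 10  9  8 11 10 12 14 15 16 16 18 16 16 15 15 17 14 10 10 10 11 14 19 24 29 32 33 32 34 33 33 33 33 33 32 32 33 33
186 13 13 12 11  8 11  6  9  8  8 10 11 10  8  8 10 11
[... 2325 characters left out ...]
 36 33 24 16 16 21 27 30 33 34 33 32 32 31 32 32 32 33 33 32 32 33 33 33 34 33 32 34
218 18 18 16 17 18 16 15 15 14 15 13 13 13 14 23 31 36 38 37 36 35 34 36 34 25 18 18 21 25 30 32 33 33 32 32 30 33 32 33 33 33 32 33 32 33 33 33 32 34 37
220 18 18 17 17 16 16 17 15 15 14 13 14 13 13 16 26 33 36 37 35 33 34 36 35 28 20 16 19 24 30 31 33 33 32 31 31 31 32 32 32 32 32 32 33 32 33 32 31 31 36
222 19 19 18 17 15 16 14 15 15 14 14 13 13 13 15 22 29 36 38 35 34 33 36 35 29 22 16 18 24 29 32 33 33 32 31 31 31 32 33 34 32 32 32 32 33 34 34 32 30 30
224 19 17 18 17 16 17 16 16 16 13 14 15 13 15 12 15 24 31 36 36 34 34 35 36 32 23 17 17 21 27 32 33 32 32 32 31 31 32 32 33 31 32 32 31 32 33 34 32 30 29
```

Both cameras' lip edges put the mouth about 4 mm short of the card plane; I correct that and descend.

```bash
python3 -m inch '[[[0,0.4,0],0],[[0,0,0],0],[[0,0,1],0],[[0,0,1],0],[[0,0,0.8],0],[[0,0,0],0],[[0,0,0],0]]'; python3 -m inch '[[[0,0,0.5],0],[[0,0,0.5],0],[[0,0,0.5],0],[[0,0,0.5],0],[[0,0,0.3],0],[[0,0,0],0],[[0,0,0],0],[[0,0,0],0],[[0,0,0],0],[[0,0,0],0]]'
python3 - <<'E'
from h import *
go(.572,.2212,.164); print(arm.observe()['wrist_force'],arm.observe()['torque'])
snap('scene','s12.png')
s=arm.observe(); T=s['tcp_pos']
for p in((-.018,-.022,.0047),(.018,-.022,.0047),(.018,.0143,.0023),(.018,.022,.0047)): print(p,[px('scene',place(np.array([p])+[0,0,T[2]-.087],(T[0],T[1]+d,.057))[0]).round(1) for d in(0,-.0065)])
snap('top','t12.png');spots('top','clip_mouth',.077,1);spots('scene','clip_mouth',.077,1);spots('top','card_edge',.1,1)
for p in((-.018,-.022,.0047),(.018,-.022,.0047)): print('front top',[px('top',place(np.array([p])+[0,0,T[2]-.087],(T[0],T[1]+d,.057))[0]).round(1) for d in(0,-.0065)])
g=cv2.cvtColor(cv2.imread('pics/s12.png'),6)[170:225,300:352]
print('\n'.join(f'{170+i} '+' '.join('%2d'%(x//4) for x in r) for i,r in enumerate(g) if i>10 and i%2==0))
g=cv2.cvtColor(cv2.imread('pics/t12.png'),6)[180:216,200:230]
print('\n'.join(f'{180+i} '+' '.join('%2d'%(x//3) for x in r) for i,r in enumerate(g) if i%2==0))
E
```

```text
t: 37.15
tcp_pos: [0.572, 0.2219, 0.1867]
tool_rot: [-0.001, -0.028, 1.0, -0.0]
wrist_force: [-0.4, 0.6, -0.9]
width: 0.0249
grip_force: 34.7
t: 38.15
tcp_pos: [0.5725, 0.222, 0.1645]
tool_rot: [0.0, -0.028, 1.0, 0.0]
wrist_force: [-0.0, -0.2, -0.3]
width: 0.0253
grip_force: 34.7
t 38.15 tcp [0.5725 0.222  0.1645] w 0.0253 shift cm [ 0.05 -0.08  0.05] tooly 93.2 tilt [-0.  0. -1.]
[-0.04230858 -0.17575951 -0.31297139] [-0.00456031  0.02695737 -0.08256311]
(-0.018, -0.022, 0.0047) [array([315.2, 195.4]), array([313.5, 196.4])]
(0.018, -0.022, 0.0047) [array([326.2, 200.9]), array([324.6, 201.9])]
(0.018, 0.0143, 0.0023) [array([334.8, 195.5]), array([333.1, 196.5])]
(0.018, 0.022, 0.0047) [array([336.6, 193.4]), array([335. , 194.5])]
top clip_mouth 0.64 px 213 203 xyz [0.5759 0.2041 0.077 ]
scene clip_mouth 0.92 px 323 201 xyz [0.5836 0.1997 0.077 ]
top card_edge 0.87 px 204 202 xyz [0.5754 0.2211 0.1   ]
front top [array([215.2, 211. ]), array([218. , 210.8])]
front top [array([213.7, 196.3]), array([216.4, 196.1])]
182 50 49 50 50 50 50 48 47 45 46 47 48 49 47 45 37 26 21 19 18 18 
[... 4444 characters left out ...]
 20 22 27 29 33 33 32 33 32 33 32 32 34 34
202 20 25 28 25 19 15 12 13 14 15 17 15 15 16 18 16 18 20 25 29 32 34 33 33 33 32 33 33 33 34
204 17 23 26 23 19 13 12 13 14 14 17 17 15 15 15 17 17 20 25 28 32 32 33 33 32 33 32 32 35 33
206 15 16 18 19 17 16 16 15 16 15 15 16 16 16 16 18 17 18 24 29 31 33 33 34 34 33 33 33 33 34
208 24 21 22 22 23 24 22 21 19 16 16 17 17 18 16 19 19 18 23 28 31 32 32 33 33 33 33 32 33 33
210 33 25 24 23 22 22 22 23 21 19 16 17 21 24 25 23 23 21 23 28 31 31 33 33 33 32 32 32 33 34
212 34 29 26 26 26 29 32 32 28 20 17 19 22 26 30 29 29 29 30 30 31 32 32 33 34 33 32 32 33 33
214 31 33 32 32 31 32 35 36 32 22 18 18 22 28 31 31 32 33 30 31 31 32 33 32 32 33 32 32 33 34
```

Top-view lip edge (col 218, rows 197–210) matches a mouth centred on the card within about 1–2 mm. Wrist force shows no contact and the clip is steady, so I hand in.

```bash
python3 -c "
from workcell import arm
print(arm.sign_off())"
```

```text
the job is handed in; nothing more can be done
None
```

I handed the job in at about 38 s with both yellow caps standing in their pockets and the clip held squeezed open astride the middle of the card's top edge, with no sign of contact; the sign-off returned no verdict.

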